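# Clip the slicing insert into the vegetable slicer

### The job

Fit the insert with the orange grip into the vegetable slicer: pick it up by the grip, lay it flat on the open near end of the slicer's bed between the side rails, then slide it gently along the bed under the two sprung steel clips, which ride up over it, until both clips have snapped down into its two windows. Never force it against the slicer or lean on the slicer, let go of it at the end, and leave the green-gripped insert and the other things on the worktop where they are.

Things in the scene. Friction and masses are not known exactly. Their poses are not given: they have to be found in the camera images.
- slicing_insert_grip (a point): Centre of the ORANGE upright grip of the slicing insert (the one to fit): a bar 14 mm thick along x, 50 mm long along y, rising 38 mm above the plate's top. The plate's underside is 24 mm below this point, its middle 45 mm ahead (+x); it reaches 15 mm behind this point and 105 mm ahead. +x points to the leading edge, z up. When it lies on the worktop, this point is at z = 24 mm.
- slicing_insert: The orange-gripped insert itself: white plate 120 (x) x 80 (y) x 5 mm with a steel blade, 80 to 140 g; origin at the centre of its underside. Leading (+x) edge rounded. Behind that edge two windows, x = 26 to 41 mm, 16 mm wide, centred at y = +27 and -27 mm, into which the clips drop.
- slicer: White vegetable slicer, fixed, 265 x 116 mm; origin on the worktop, 140 mm from its open near end and 125 mm from its far end; +x is the way the insert slides in, z up. Bed top 14 mm above the worktop, slippery. Side rails 10 mm above the bed: 94 mm apart from x = -140 to 0 (landing), funnel from 0 to 20 mm, then 83 mm apart.
- slicer_landing (a point): Point on the bed's top surface, on the centre line, 64 mm before the slicer's origin: with the insert's plate middle laid here it lies wholly on the bed between the wide rails, its leading edge 4 mm before the funnel and clear of the clips. Axes as the slicer's.
- slicer_mouth (a point): Point on the bed's top, on the centre line, at the clip noses (slicer x = 40 mm) if the dark bridge that carries clips and stop is in its middle setting. The bridge is clamped up to 12 mm before or beyond it, unmeasured. The clips' upturned lips begin 15 mm before the noses; the rigid end stop (7.5 mm high) is 25.5 mm beyond them: the plate's middle ends 34.5 mm before the noses.
- clip_left (a joint): Left (+y) steel clip, a sprung leaf 27 mm left of the centre line; value = lift angle in rad: 0 down at rest (nose bottom 1 mm above the bed), about 0.067 while the nose rides on an insert, back to 0 when it drops into a window, within the last 3 mm before the stop. 0.9 to 1.6 N at the nose; pushing the insert under both clips takes 2 to 10 N in all (most as the lips rise).
- clip_right (a joint): Right (-y) steel clip, 27 mm right of the centre line; as clip_left.
- grating_insert: Other insert, GREEN grip, grey plate with a steel grater, same size and origin as the orange one; leave it alone.
- grey_mug: Grey mug, 81 x 112 x 88 mm, origin under its middle; bystander.
- kitchen_timer: Red and white wind-up timer, 70 mm across, 64 high, origin under its middle; bystander.
- spice_jar: Spice jar with a dark cap, 41 mm across, 105 high, origin under its middle; bystander.

How it is judged:
By the outcome, as a careful person would: the job done as asked, in the order asked, and still so for the second after the job is handed in, with the robot touching nothing.
It also fails if it takes over 51 s, if anything falls off the work surface, if the arm or the gripper's body presses on something with over 40 N, if the wrist force passes 120 N, or if a joint passes its speed limit or range.

### The arm

A 6-joint arm with a two-finger parallel gripper is mounted at the origin on a cart in front of the work surface, level with it; the furniture and walls round the work are solid. World frame = base frame: x ahead of the robot, y to its left, z up, the work surface at z = 0. Lengths are in m, angles in rad, forces in N, time in s.
With the tool pointing down it reaches from about 0.425 to 0.925 m from the base axis. Payload 12.5 kg.
Tool frame: the origin (TCP) lies midway between the tips of the shut fingers; the grasp point (between the pads) lies 19 mm behind it (arm.hold_point_z is the distance from the TCP to the grasp point, in m); z points along the fingers, y is the line along which they close (so a half turn about z gives the same grasp; the last joint's range is limited). The gripper opens to 85 mm and grips with 20 to 120 N. Pads are 22 mm wide; open, the fingers measure 114 mm over their backs; the gripper's body (76 mm by 85 mm) begins 54 mm behind the grasp point. The pads swing forward as they close: fully open they stand 13 mm farther back than shut.
Start: joints at [1.088, 0.491, 1.559, -0, 1.092, -0.106], TCP at [0.23, 0.581, 0.192] pointing down, gripper open.
Joint ranges: [-3.1, 3.1], [-0.84, 2.19], [0.05, 2.79], [-1.13, 4.28], [0.06, 2.93], [-2.69, 2.69]. Speed limits (rad/s): [2.22, 2.22, 2.79, 3.14, 3.14, 3.14].

### API

Orientations are given as a rotation vector (axis times angle).
In Python, from rig import arm, imaging gives the robot as it stands.
- The arm moves only by the shell command python3 -m creep 'ROWS' [OPENING] [FORCE]. ROWS is JSON, a list of rows, each an object of numbers: "tx", "ty", "tz": the shift along the tool's x, y, z in mm; "spin": the turn about the tool's z in degrees. A call has 1 to 20 rows; each row is the pose to reach, as a shift and turn from the pose commanded when the call began, along the tool's axes at that moment; what a row does not reach only later rows make up. A row lasts 1/12 s, in which the tool goes at most 41.7 mm and 7.16 degrees, less where a joint would pass 70% of its speed; a pose out of reach is approached as far as the arm can. A call with a gripper value outside its range is refused whole. OPENING is the finger opening in mm, from 0 to 85.4, set as the call begins (- or left out, the last holds). The fingers move at their own pace and stop on an object; FORCE is the grip in N (left out, the last holds). Time passes only in rows, so rows that repeat a pose let the fingers close. It gives the time, the measured TCP pose, the force, the opening and the grip force at its end, in the units of the state.
- arm.get_state(): the state, without advancing time (a new reading comes with each control period).
- imaging.get_image(name): name is "scene" or "side" or "wrist"; returns a dict with "color" (400x640x3 uint8, red, green, blue), "intrinsics" (3x3 intrinsics, pixels), "extrinsics" (4x4, takes a point from camera to world coordinates). Camera axes: x right, y up, looking along -z (the intrinsics and any distortion apply to the point x, -y, -z); pixel columns grow to the right and rows downward; lengths in m; the calibration is good to about 2 mm. A picture is of the moment at which its call begins. There is no depth.
- arm.close_job(): hands the job in; it is judged then, once.
The state is a dict: "t": time; "joint_positions": joint angles; "joint_velocities": joint speeds; "joint_efforts": joint torques, N m; "eef_pos": TCP position; "orientation": TCP orientation; "wrist_force": force on the tool from outside, world axes, zero at the start; "wrist_torque": the same for the moment, N m; "finger_gap": finger opening in m; "grasp_force": force on a finger pad.
Only numpy, scipy, OpenCV 4.12 (cv2) and the standard library are available. Lean on these libraries where they do the work, as an engineer would, in place of code of your own. Each camera call takes 0.05 s, during which the arm holds its last target. There are 200 camera calls.

## Working session

There is one attempt and no reset: what is moved stays moved. The work goes in short steps, Python scripts to look and compute and a shell command to move; the robot and the scene stay as the last step left them, time stands still between calls to the robot, and variables do not carry over. Pictures are saved under pics/ and viewed, at most 10 in all, crops included, and the job is handed in when it is done.

```bash
mkdir -p pics; ls; cat > h.py <<'E'
import numpy as np, cv2
from scipy.spatial.transform import Rotation as R
from rig import arm, imaging
def grab(n,f=None):
    d=imaging.get_image(n)
    if f: cv2.imwrite('pics/'+f,d['color'][:,:,::-1])
    return d
def ray(d,u,v):
    K=np.array(d['intrinsics']);E=np.array(d['extrinsics'])
    p=np.linalg.solve(K,[u,v,1.]); return E[:3,3],E[:3,:3]@[p[0],-p[1],-p[2]]
def onz(d,u,v,z):
    o,r=ray(d,u,v); return o+r*(z-o[2])/r[2]
def proj(d,P):
    K=np.array(d['intrinsics']);E=np.array(d['extrinsics'])
    q=E[:3,:3].T@(np.array(P)-E[:3,3]); p=K@[q[0],-q[1],-q[2]]; return p[:2]/p[2]
E
python3 - <<'E'
from h import *
print(arm.get_state(), arm.hold_point_z)
for n in('scene','side','wrist'):
    d=grab(n,n+'0.png'); print(n,{k:np.round(d[k],3).tolist() for k in d if k!='color'})
E
```

```text
pics
{'t': 0.0, 'joint_positions': array([ 1.08837638e+00,  4.91533740e-01,  1.55944472e+00,  4.68003810e-05,
        1.09173657e+00, -1.05584078e-01]), 'joint_velocities': array([ 0.00113617, -0.00039073,  0.00083759, -0.00030719,  0.00017942,
       -0.00011299]), 'joint_efforts': array([-2.88851450e-03, -6.18440652e+01, -2.61591107e+01, -2.58363079e-04,
        3.95552401e-03, -8.50738616e-06]), 'eef_pos': array([0.22981727, 0.58091708, 0.19184545]), 'orientation': array([-5.88401090e-01, -3.08562678e+00,  1.66828472e-03]), 'wrist_force': array([ 0.06862239, -1.42650296,  0.29587237]), 'wrist_torque': array([ 0.02976087, -0.03043266,  0.01485268]), 'grasp_force': 0.0, 'finger_gap': 0.08555482866783211} 0.0187
scene {'intrinsics': [[415.163, 0.0, 319.061], [0.0, 415.163, 199.63], [0.0, 0.0, 1.0]], 'extrinsics': [[0.729, 0.496, -0.472, 0.16], [-0.685, 0.529, -0.501, -0.497], [0.001, 0.688, 0.725, 0.743], [0.0, 0.0, 0.0, 1.0]]}
side {'intrinsics': [[451.99, 0.0, 314.806], [0.0, 451.99, 198.884], [0.0, 0.0, 1.0]], 'extrinsics': [[0.165, 0.71, -0.685, -0.193], [-0.986, 0.118, -0.116, -0.169], [-0.001, 0.695, 0.719, 0.897], [0.0, 0.0, 0.0, 1.0]]}
wrist {'intrinsics': [[277.038, 0.0, 320.241], [0.0, 277.038, 201.301], [0.0, 0.0, 1.0]], 'extrinsics': [[0.367, -0.897, -0.245, 0.168], [0.93, 0.354, 0.099, 0.606], [-0.002, -0.264, 0.965, 0.372], [0.0, 0.0, 0.0, 1.0]]}
```

View pics/scene0.png

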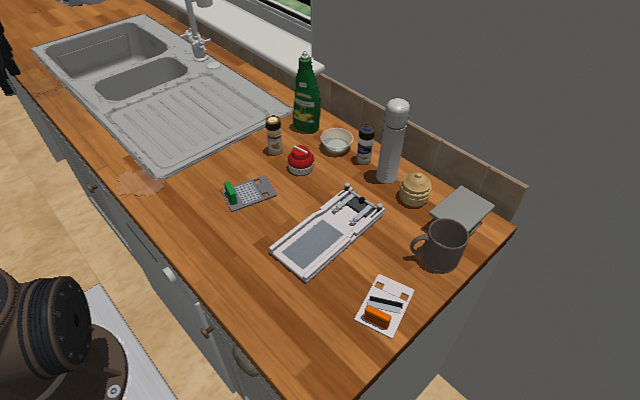

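View pics/side0.png

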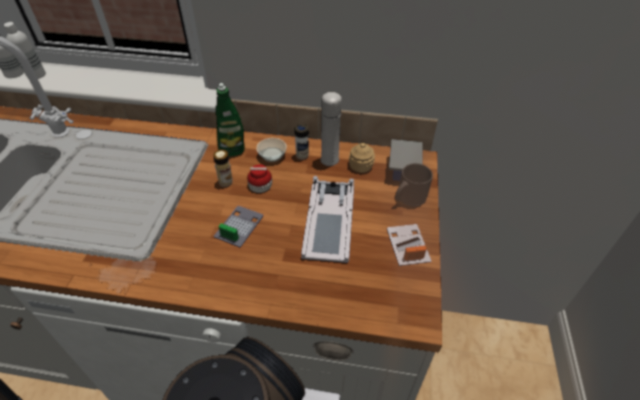

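The scene view shows the orange grip at about (377,316), the slicer running from (295,265) near to (365,200) far, and the green insert at (245,192). The side view agrees. Next I'll zoom in on the slicer and insert and fit outlines.

```bash
python3 - <<'E'
from h import *
a=cv2.imread('pics/scene0.png')[175:345,255:425]; b=cv2.imread('pics/side0.png')[170:275,290:440]
a=cv2.resize(a,None,fx=3.5,fy=3.5,interpolation=cv2.INTER_CUBIC)
cv2.imwrite('pics/zs.png',a)
for n in('scene','side'):
    d=grab(n); h=cv2.cvtColor(d['color'],cv2.COLOR_RGB2HSV)
    m=cv2.inRange(h,(5,190,120),(16,255,255)); 
    m[:,:340]=0; 
    k,l,s,c=cv2.connectedComponentsWithStats(m); i=1+np.argmax(s[1:,4])
    print(n,s[i],c[i],onz(d,*c[i],.03).round(4))
    w=cv2.inRange(h,(0,0,130),(180,60,255))
    k,l,s,c=cv2.connectedComponentsWithStats(w)
    for i in range(1,k):
        if s[i,4]>300: print(i,s[i],c[i].round(),onz(d,*c[i],.005).round(3))
E
```

```text
scene [365 305  26  16 157] [377.82802548 312.82802548] [ 0.5034 -0.2941  0.03  ]
3 [ 191    0  134   74 3596] [257.  34.] [1.079 0.837 0.005]
9 [   32    14   261   164 14667] [174. 104.] [0.592 0.625 0.005]
26 [321 128  32  24 542] [336. 139.] [0.84  0.154 0.005]
46 [ 269  187  116   91 3512] [324. 233.] [ 0.576 -0.071  0.005]
47 [ 430  186   64   45 1438] [463. 207.] [ 0.875 -0.243  0.005]
78 [ 354  274   60   64 1445] [386. 303.] [ 0.545 -0.284  0.005]
80 [  84  284   94  116 3258] [128. 350.] [ 0.127 -0.024  0.005]Traceback (most recent call last):
  File "<stdin>", line 9, in <module>
    return _wrapfunc(a, 'argmax', axis=axis, out=out, **kwds)
    return bound(*args, **kwds)
ValueError: attempt to get argmax of an empty sequence
```

View pics/zs.png

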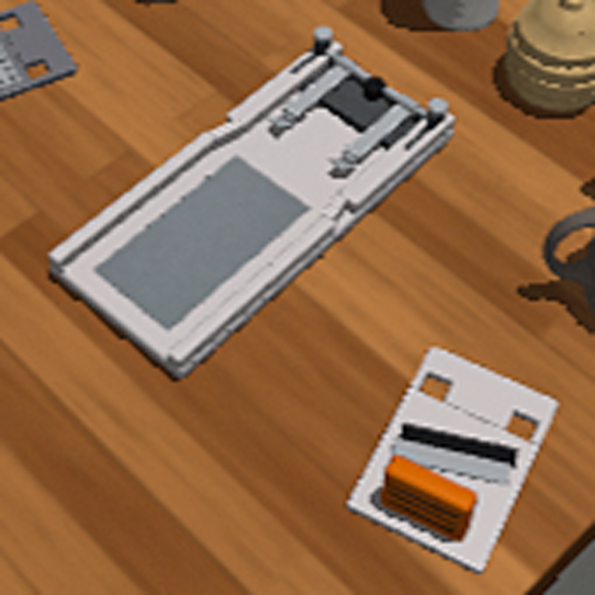

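The zoomed crop shows the insert's plate corners at crop (432,348), (557,401), (483,570) and (349,504), with its windows toward the top. The slicer's near end is at (55,272) to (178,375), and the clips are at the far end at (280,120) and (345,165).

```bash
python3 - <<'E'
from h import *
d=grab('scene'); f=lambda u,v,z: onz(d,u/3.5+255,v/3.5+175,z)
c=[f(*p,.005) for p in((432,348),(557,401),(483,570),(349,504))]
m=np.mean(c,0); ax=(c[0]+c[1]-c[2]-c[3]); print('insert mid',m.round(4),'yaw',np.degrees(np.arctan2(ax[1],ax[0])), [np.linalg.norm(c[i]-c[(i+1)%4]).round(4) for i in range(4)])
ax/=np.linalg.norm(ax); print('grip',(m-.045*ax).round(4))
nl,nr,fr=f(55,272,.0),f(178,375,0),f(452,118,.024)
print(nl,nr,fr,np.linalg.norm(nl-nr),np.linalg.norm(fr-f(178,362,.024)))
s=fr-f(178,362,.024); print('slicer yaw',np.degrees(np.arctan2(s[1],s[0])))
st=arm.get_state(); M=R.from_rotvec(st['orientation']).as_matrix(); print(M.round(3))
hsv=cv2.cvtColor(d['color'],cv2.COLOR_RGB2HSV)
w=cv2.inRange(hsv,(0,0,130),(180,60,255))
E
```

```text
insert mid [ 0.5405 -0.2845  0.005 ] yaw 18.177044012575102 [np.float64(0.078), np.float64(0.1169), np.float64(0.0788), np.float64(0.1154)]
grip [ 0.4977 -0.2986  0.005 ]
[ 4.55524715e-01 -2.84202819e-02 -1.11022302e-16] [ 0.46166988 -0.13716362  0.        ] [ 0.71869685 -0.12593012  0.024     ] 0.10891683443368451 0.2614602878086212
slicer yaw 3.5929409740540876
[[-0.93   0.368 -0.   ]
 [ 0.368  0.93  -0.   ]
 [ 0.    -0.    -1.   ]]
```

```bash
python3 -m creep '[{"tx":-410,"ty":-302,"spin":65},{"tx":-410,"ty":-302,"spin":65},{"tx":-410,"ty":-302,"spin":65},{"tx":-410,"ty":-302,"spin":65},{"tx":-410,"ty":-302,"spin":65},{"tx":-410,"ty":-302,"spin":65},{"tx":-410,"ty":-302,"spin":65},{"tx":-410,"ty":-302,"spin":65},{"tx":-410,"ty":-302,"spin":65},{"tx":-410,"ty":-302,"spin":65},{"tx":-410,"ty":-302,"spin":65},{"tx":-410,"ty":-302,"spin":65},{"tx":-602,"ty":-516,"spin":65},{"tx":-602,"ty":-516,"spin":65},{"tx":-602,"ty":-516,"spin":65},{"tx":-602,"ty":-516,"spin":65},{"tx":-602,"ty":-516,"spin":65},{"tx":-602,"ty":-516,"spin":65},{"tx":-602,"ty":-516,"spin":65},{"tx":-602,"ty":-516,"spin":65}]'; python3 - <<'E'
from h import *
s=arm.get_state();print(s['eef_pos'],s['joint_positions'].round(3),np.abs(s['joint_velocities']).max())
E
```

```text
[0.22994201 0.58109251 0.19224639] [ 1.088  0.491  1.559  0.     1.092 -0.106] 0.003788453502343596schema error: expected keys tx, ty, tz, spin
```

```bash
python3 -m creep '[{"tx":-410,"ty":-302,"tz":0,"spin":65},{"tx":-410,"ty":-302,"tz":0,"spin":65},{"tx":-410,"ty":-302,"tz":0,"spin":65},{"tx":-410,"ty":-302,"tz":0,"spin":65},{"tx":-410,"ty":-302,"tz":0,"spin":65},{"tx":-410,"ty":-302,"tz":0,"spin":65},{"tx":-410,"ty":-302,"tz":0,"spin":65},{"tx":-410,"ty":-302,"tz":0,"spin":65},{"tx":-410,"ty":-302,"tz":0,"spin":65},{"tx":-410,"ty":-302,"tz":0,"spin":65},{"tx":-410,"ty":-302,"tz":0,"spin":65},{"tx":-410,"ty":-302,"tz":0,"spin":65},{"tx":-602,"ty":-516,"tz":0,"spin":65},{"tx":-602,"ty":-516,"tz":0,"spin":65},{"tx":-602,"ty":-516,"tz":0,"spin":65},{"tx":-602,"ty":-516,"tz":0,"spin":65},{"tx":-602,"ty":-516,"tz":0,"spin":65},{"tx":-602,"ty":-516,"tz":0,"spin":65},{"tx":-602,"ty":-516,"tz":0,"spin":65},{"tx":-602,"ty":-516,"tz":0,"spin":65}]'; python3 - <<'E'
from h import *
s=arm.get_state();print(s['eef_pos'],s['joint_positions'].round(3),np.abs(s['joint_velocities']).max())
E
```

```text
t: 1.97
eef_pos: [0.6015, -0.1259, 0.1919]
orientation: [2.158, 2.281, -0.0]
wrist_force: [-0.3, 0.5, -0.5]
finger_gap: 0.0854
grasp_force: 0.0
[ 0.6014716  -0.12587073  0.19193701] [-3.130e-01  4.760e-01  1.587e+00 -1.000e-03  1.077e+00 -3.690e-01] 0.022620937781999428
```

```bash
python3 - <<'E'
from h import *
d=grab('wrist','w1.png'); np.savez('w1.npz',**{k:d[k] for k in('color','intrinsics','extrinsics')})
E
```

```text
(no output)
```

View pics/w1.png

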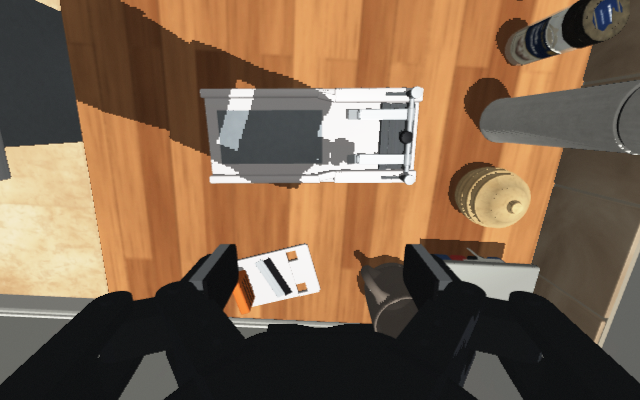

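The wrist view shows the slicer from (203,90)–(420,92) to (212,183)–(413,180), with clips at (350,115) and (357,158). The insert is at (280,275), with its grip at (243,293) partly hidden by a finger.

```bash
python3 - <<'E'
from h import *
d=dict(np.load('w1.npz')); c=d['color'];h=cv2.cvtColor(c,cv2.COLOR_RGB2HSV)
m=cv2.inRange(h,(0,0,0),(180,75,255))
k,l,s,ce=cv2.connectedComponentsWithStats(m)
i=l[177,340]; print(s[i]); M=(l==i)
top=[];bot=[]
for u in range(215,405,3):
    v=np.where(M[75:200,u])[0]+75
    if len(v): top.append((u,v.min()));bot.append((u,v.max()+1))
for n,p in(('top',top),('bot',bot)):
    for z in(.024,0.0): 
        P=np.array([onz(d,u,v,z)[:2] for u,v in p]); f=np.polyfit(P[:,0],P[:,1],1)
        for _ in range(4):
            r=P[:,1]-np.polyval(f,P[:,0]); g=abs(r)<.0015; f=np.polyfit(P[g,0],P[g,1],1) if g.sum()>5 else f
        print(n,z,'yaw',np.degrees(np.arctan(f[0])).round(2),'y at .6',np.polyval(f,.6).round(4),g.sum(),len(P))
print([b[1] for b in top],[b[1] for b in bot])
cv2.imwrite('pics/w1c.png',cv2.resize(c[80:195,190:430,::-1],None,fx=3.3,fy=3.3,interpolation=cv2.INTER_CUBIC))
E
```

```text
[  199    86   225    99 19908]
top 0.024 yaw 3.47 y at .6 -0.0172 64 64
top 0.0 yaw 3.47 y at .6 -0.0144 64 64
bot 0.024 yaw 3.27 y at .6 -0.1304 64 64
bot 0.0 yaw 3.27 y at .6 -0.1354 64 64
[np.int64(89), np.int64(89), np.int64(89), np.int64(89), np.int64(88), np.int64(88), np.int64(88), np.int64(88), np.int64(89), np.int64(89), np.int64(88), np.int64(88), np.int64(89), np.int64(89), np.int64(89), np.int64(89), np.int64(88), np.int64(88), np.int64(89), np.int64(89), np.int64(88), np.int64(88), np.int64(88), np.int64(88), np.int64(88), np.int64(88), np.int64(88), np.int64(88), np.int64(88), np.int64(88), np.int64(88), np.int64(88), np.int64(88), np.int64(88), np.int64(88), np.int64(88), np.int64(89), np.int64(89), np.int64(89), np.int64(89), np.int64(88), np.int64(88), np.int64(88), np.int64(88), np.int64(88), np.int64(88), np.int64(88), np.int64(88), np.int64(88), np.int64(88), np.int64(88), np.int64(88), np.int64(88), np.int64(88), np.int64(88), np.int64(88), np.int64(88), np.int64(87), np.int64(88), np.int64(88), np.int64(88), np.int64(88), np.int64(88), np.int64(87)] [np.int64(1
[... 249 characters left out ...]
nt64(183), np.int64(183), np.int64(183), np.int64(183), np.int64(183), np.int64(183), np.int64(183), np.int64(183), np.int64(183), np.int64(183), np.int64(183), np.int64(183), np.int64(183), np.int64(183), np.int64(183), np.int64(183), np.int64(183), np.int64(183), np.int64(182), np.int64(182), np.int64(182), np.int64(182), np.int64(182), np.int64(183), np.int64(183), np.int64(183), np.int64(183), np.int64(183), np.int64(183), np.int64(183), np.int64(183), np.int64(183), np.int64(183), np.int64(183), np.int64(183), np.int64(183), np.int64(183), np.int64(183), np.int64(183), np.int64(183), np.int64(183), np.int64(183), np.int64(183), np.int64(183), np.int64(183), np.int64(183), np.int64(183)]
```

View pics/w1c.png

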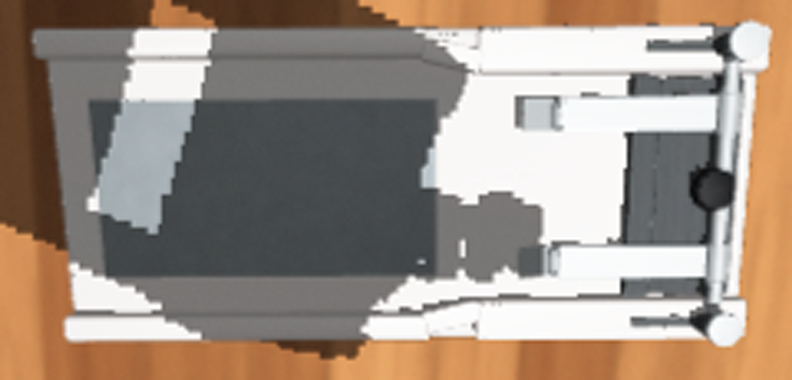

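The crop shows the clip lips starting at crop x≈517, the noses at x≈557 (y≈112 and 262), rail near ends at x=33 and 65, and inner rail edges at y≈58 and 316.

```bash
python3 - <<'E'
from h import *
d=dict(np.load('w1.npz')); f=lambda u,v,z: onz(d,u/3.3+190,v/3.3+80,z)
y=np.radians(3.4); X=np.array([np.cos(y),np.sin(y),0]);Y=np.array([-X[1],X[0],0]); O=np.array([.6,-.0738,0])
g=lambda n,u,v,z: print(n,((f(u,v,z)-O)@X).round(4),((f(u,v,z)-O)@Y).round(4))
g('nearL',33,40,.024);g('nearR',65,328,.024);g('bed near',74,290,.014);g('bed nearL',50,65,.014);g('innerL',250,58,.024);g('innerR',250,316,.024)
g('farR',743,330,.024);g('farbed',752,180,.014)
g('noseL',559,112,.017);g('noseR',557,262,.017);g('lipL',516,112,.023);g('lipR',519,262,.023);g('clipLtop',640,97,.02);g('cLbot',640,129,.02);g('cRtop',640,246,.02);g('cRb',640,277,.02)
# insert
h=cv2.cvtColor(d['color'],cv2.COLOR_RGB2HSV); m=cv2.inRange(h,(5,190,90),(14,255,255)); m[:230]=0;m[320:]=0;m[:,:230]=0;m[:,330:]=0
v,u=np.where(m);print(u.min(),u.max(),v.min(),v.max())
E
```

```text
nearL -0.1425 0.0526
nearR -0.1425 -0.0515
bed near -0.1413 -0.0383
bed nearL -0.1413 0.045
innerL -0.0656 0.0463
innerR -0.0708 -0.047
farR 0.1196 -0.0531
farbed 0.1214 0.003
noseL 0.0466 0.0278
noseR 0.0477 -0.0276
lipL 0.0301 0.0276
lipR 0.0324 -0.0268
clipLtop 0.0756 0.0328
cLbot 0.0763 0.0216
cRtop 0.0788 -0.0212
cRb 0.0795 -0.0331
232 253 271 312
```

```bash
python3 -m creep '[{"tx":-205,"ty":-104,"tz":0,"spin":-15},{"tx":-205,"ty":-104,"tz":0,"spin":-15},{"tx":-205,"ty":-104,"tz":0,"spin":-15},{"tx":-205,"ty":-104,"tz":0,"spin":-15},{"tx":-205,"ty":-104,"tz":0,"spin":-15},{"tx":-205,"ty":-104,"tz":0,"spin":-15},{"tx":-205,"ty":-104,"tz":0,"spin":-15},{"tx":-205,"ty":-104,"tz":0,"spin":-15},{"tx":-205,"ty":-104,"tz":0,"spin":-15}]'; python3 - <<'E'
from h import *
d=grab('wrist','w2.png'); np.savez('w2.npz',**{k:d[k] for k in('color','intrinsics','extrinsics')})
cv2.imwrite('pics/w2c.png',cv2.resize(d['color'][130:330,220:420,::-1],None,fx=3,fy=3,interpolation=cv2.INTER_CUBIC))
E
```

```text
t: 2.77
eef_pos: [0.5084, -0.3298, 0.1924]
orientation: [-1.837, -2.548, -0.001]
wrist_force: [-0.1, 0.1, -0.1]
finger_gap: 0.0854
grasp_force: 0.0
```

View pics/w2c.png

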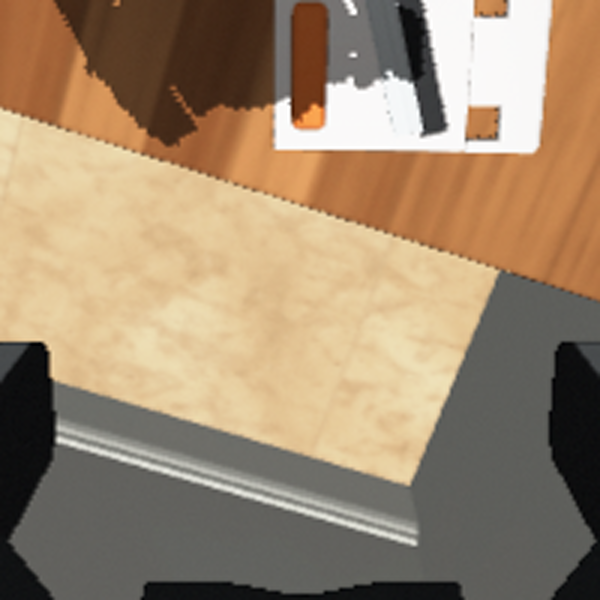

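The crop shows the grip at crop (310,5–130), the plate's right side edge at y≈150, its rear edge at x≈274 and its leading edge at x≈545.

```bash
python3 - <<'E'
from h import *
d=dict(np.load('w2.npz')); h=cv2.cvtColor(d['color'],cv2.COLOR_RGB2HSV)
m=cv2.inRange(h,(4,180,60),(14,255,255)); m[:100]=0;m[185:]=0;m[:,:312]=0;m[:,335:]=0
v,u=np.where(m);print(u.min(),u.max(),v.min(),v.max())
box=cv2.minAreaRect(np.c_[u,v].astype(np.float32)); print(box)
P=np.array([onz(d,a,b,.043)[:2] for a,b in zip(u,v)]).astype(np.float32)
b=cv2.minAreaRect(P); print('grip top',b)
w=cv2.inRange(h,(0,0,60),(180,60,255))|m
k,l,s,c=cv2.connectedComponentsWithStats(w); i=l[178,350]; print(s[i]); vv,uu=np.where(l==i)
Q=np.array([onz(d,a,b,.005)[:2] for a,b in zip(uu,vv)]).astype(np.float32); print('plate',cv2.minAreaRect(Q))
s=arm.get_state(); M=R.from_rotvec(s['orientation']).as_matrix(); print(s['eef_pos'],M.round(3), np.degrees(np.arctan2(M[1,1],M[0,1])))
E
```

```text
317 328 131 171
((322.49945068359375, 151.01666259765625), (10.194339752197266, 40.24431610107422), 1.9091522693634033)
grip top ((0.4989328682422638, -0.2935238182544708), (0.01211604755371809, 0.046666622161865234), 16.93537139892578)
[ 311  118   94   63 5068]
plate ((0.5418026447296143, -0.28058677911758423), (0.11908107250928879, 0.08020875602960587), 18.094276428222656)
[ 0.50866509 -0.32949731  0.19240631] [[-0.317  0.948 -0.   ]
 [ 0.948  0.317  0.   ]
 [ 0.     0.    -1.   ]] 18.484921368025386
```

```bash
python3 -m creep '[{"tx":37,"ty":2,"tz":0,"spin":0.4},{"tx":37,"ty":2,"tz":40,"spin":0.4},{"tx":37,"ty":2,"tz":80,"spin":0.4},{"tx":37,"ty":2,"tz":110,"spin":0.4},{"tx":37,"ty":2,"tz":125,"spin":0.4},{"tx":37,"ty":2,"tz":138,"spin":0.4},{"tx":37,"ty":2,"tz":150,"spin":0.4},{"tx":37,"ty":2,"tz":160,"spin":0.4},{"tx":37,"ty":2,"tz":167,"spin":0.4},{"tx":37,"ty":2,"tz":173,"spin":0.4},{"tx":37,"ty":2,"tz":178,"spin":0.4},{"tx":37,"ty":2,"tz":178,"spin":0.4}]' 40 40; python3 -m creep '[{"tx":0,"ty":0,"tz":0,"spin":0},{"tx":0,"ty":0,"tz":0,"spin":0},{"tx":0,"ty":0,"tz":0,"spin":0},{"tx":0,"ty":0,"tz":0,"spin":0},{"tx":0,"ty":0,"tz":0,"spin":0},{"tx":0,"ty":0,"tz":0,"spin":0}]' 10 40
```

```text
t: 3.82
eef_pos: [0.4984, -0.2948, 0.0138]
orientation: [-1.846, -2.541, -0.0]
wrist_force: [-0.8, 0.4, 0.1]
finger_gap: 0.0399
grasp_force: 0.0
t: 4.32
eef_pos: [0.4985, -0.2953, 0.0146]
orientation: [1.846, 2.542, 0.0]
wrist_force: [-0.2, -0.2, -0.2]
finger_gap: 0.0103
grasp_force: 0.0
```

```bash
python3 - <<'E'
from h import *
s=arm.get_state(); print(s['finger_gap'],s['grasp_force'])
d=grab('wrist'); e=grab('scene')
a=cv2.resize(d['color'][180:380,200:440],None,fx=1.6,fy=1.6); b=cv2.resize(e['color'][220:380,300:470],None,fx=2.2,fy=2)
cv2.imwrite('pics/g1.png',np.hstack([a,b])[:,:,::-1])
E
```

```text
0.010297450623858945 0.0
```

View pics/g1.png

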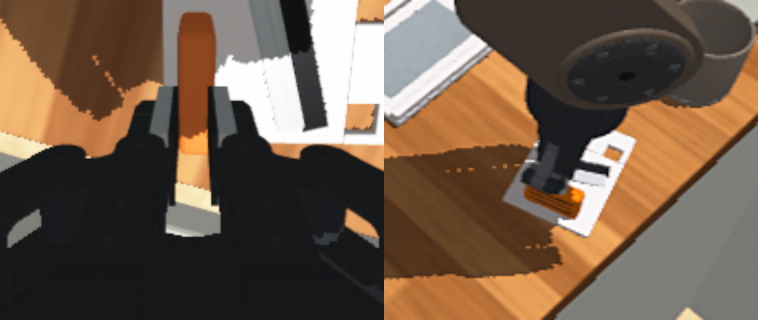

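The composite shows the fingers astride the orange bar in the wrist view, and the arm over the grip in the scene view. But the gap reads 10.3 mm with no grip force, so I'll check with projections.

```bash
python3 - <<'E'
from h import *
d=grab('wrist'); s=arm.get_state(); M=R.from_rotvec(s['orientation']).as_matrix(); p=s['eef_pos']
cr=lambda q:((proj(d,q)-[200,180])*1.6).round(0)
print(p, s['finger_gap'],s['grasp_force'])
for o in((0,0,0),(11,0,0),(11,7,0),(11,-7,0),(11,7,-19),(-11,7,0)): print('tool',o,cr(p+M@(np.array(o)/1e3)))
c=np.array([.499,-.2944]);X=np.array([.9505,.3107]);Y=np.array([-.3107,.9505])
for a,b in((7,25),(-7,25),(7,-25),(-7,-25)):
  for z in(.005,.043): print('grip',a,b,z,cr([*(c+X*a/1e3+Y*b/1e3),z]))
E
```

```text
[ 0.49848819 -0.29524333  0.01443292] 0.00985036004731095 0.0
tool (0, 0, 0) [192.  73.]
tool (11, 0, 0) [192.  49.]
tool (11, 7, 0) [209.  49.]
tool (11, -7, 0) [176.  49.]
tool (11, 7, -19) [211.  64.]
tool (-11, 7, 0) [208.  97.]
grip 7 25 0.005 [210.  10.]
grip 7 25 0.043 [214.  33.]
grip -7 25 0.005 [178.  10.]
grip -7 25 0.043 [175.  33.]
grip 7 -25 0.005 [209. 115.]
grip 7 -25 0.043 [213. 159.]
grip -7 -25 0.005 [179. 115.]
grip -7 -25 0.043 [176. 159.]
```

```bash
python3 -m creep '[{"tx":0,"ty":0,"tz":0,"spin":0},{"tx":0,"ty":0,"tz":0,"spin":0},{"tx":0,"ty":0,"tz":0,"spin":0},{"tx":0,"ty":0,"tz":0,"spin":0}]' 0 40
```

```text
t: 4.8
eef_pos: [0.4985, -0.2952, 0.0144]
orientation: [-1.846, -2.542, -0.0]
wrist_force: [0.1, 0.5, -0.5]
finger_gap: -0.0
grasp_force: 0.0
```

```bash
python3 - <<'E'
from h import *
s=arm.get_state();p=s['eef_pos']
d=grab('wrist'); e=grab('scene'); f=grab('side')
o=[]
for q,n in((d,'w'),(e,'s'),(f,'d')):
    c=proj(q,p).round().astype(int); t=proj(q,p+[0,0,.045]); x,y=max(c[0]-45,0),max(c[1]-45,0)
    im=cv2.resize(q['color'][y:y+90,x:x+90],(266,266),interpolation=cv2.INTER_CUBIC)
    k=266/90
    for z,col in((0,(255,0,255)),(.045,(0,255,255))):
        u=(proj(q,p+[0,0,z])-[x,y])*k; cv2.circle(im,tuple(int(a) for a in u),3,col,1)
    o.append(im); print(n,c,t.round(1))
cv2.imwrite('pics/g2.png',np.hstack(o)[:,:,::-1])
E
```

```text
w [320 226] [320.1 255.2]
s [376 319] [378.1 307. ]
d [414 255] [416.8 243.8]
```

View pics/g2.png

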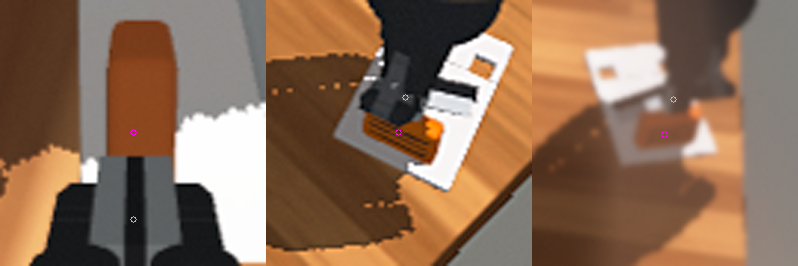

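The fingers closed above the grip: the tips show near the z+45 mm marker, clearly higher than the reported TCP, and the grip is untouched. I'll quantify the tip offset.

```bash
python3 - <<'E'
from h import *
s=arm.get_state();p=s['eef_pos'];M=R.from_rotvec(s['orientation']).as_matrix()
d=grab('wrist'); e=grab('scene')
for t in(0,10,20,25,30,35,40,45): print(t,[proj(q,p+M@(np.array(o)/1e3)).round(1) for q,o in((d,(11,0,-t)),(d,(11,11,-t)),(e,(-11,-8,-t)),(e,(11,-8,-t)))])
c=cv2.cvtColor(d['color'],cv2.COLOR_RGB2GRAY); print(c[222:250,320],c[240,295:345])
print(s['joint_positions'].round(4))
E
```

```text
0 [array([320.2, 210.5]), array([336.4, 210.5]), array([379.4, 324.9]), array([368.6, 319.7])]
10 [array([320.2, 215.1]), array([337.3, 215.1]), array([379.9, 322.4]), array([369.1, 317.1])]
20 [array([320.2, 220.2]), array([338.2, 220.3]), array([380.5, 319.8]), array([369.6, 314.6])]
25 [array([320.2, 223. ]), array([338.7, 223. ]), array([380.8, 318.5]), array([369.8, 313.2])]
30 [array([320.2, 226. ]), array([339.3, 226. ]), array([381.1, 317.2]), array([370.1, 311.9])]
35 [array([320.2, 229.1]), array([339.9, 229.1]), array([381.4, 315.9]), array([370.3, 310.6])]
40 [array([320.2, 232.5]), array([340.5, 232.5]), array([381.7, 314.5]), array([370.6, 309.2])]
45 [array([320.2, 236. ]), array([341.2, 236.1]), array([382. , 313.2]), array([370.8, 307.9])]
[87 87 87 87 87 87 87 87 87 87 88 78 20 19 19 19 20 20 22 21 20 21 18 20
 21 19 20 19] [190 192 194 193 194 194 185 204 252 254 254 254 248  96  96  97  96  96
  95  96  95  90  65  19  21  22  20  21  39  81  97  96  95  95  95  95
  95  96 108 210 254 254 254 254 254 254 254 254 254 254]
[-6.4870e-01  6.5900e-01  1.8274e+00  2.0000e-04  6.5520e-01 -9.6320e-01]
```

The wrist view puts the tips about 40 mm above the reported TCP, and the scene view agrees. I'll open, go about 34 mm lower while watching force, and close again.

```bash
python3 -m creep '[{"tx":1,"ty":0,"tz":0,"spin":0},{"tx":1,"ty":0,"tz":0,"spin":0},{"tx":1,"ty":0,"tz":0,"spin":0},{"tx":1,"ty":0,"tz":0,"spin":0},{"tx":1,"ty":0,"tz":0,"spin":0},{"tx":1,"ty":0,"tz":0,"spin":0},{"tx":1,"ty":0,"tz":6,"spin":0},{"tx":1,"ty":0,"tz":12,"spin":0},{"tx":1,"ty":0,"tz":18,"spin":0},{"tx":1,"ty":0,"tz":22,"spin":0},{"tx":1,"ty":0,"tz":26,"spin":0},{"tx":1,"ty":0,"tz":26,"spin":0}]' 40 40; python3 - <<'E'
from h import *
d=grab('wrist'); c=cv2.cvtColor(d['color'],cv2.COLOR_RGB2GRAY); cv2.imwrite('pics/t.png',c)
print(arm.get_state()['eef_pos'])
E
```

```text
t: 6.05
eef_pos: [0.4978, -0.294, -0.0127]
orientation: [-1.845, -2.541, -0.0]
wrist_force: [0.3, 1.0, 0.7]
finger_gap: 0.0404
grasp_force: 0.0
[ 0.49795933 -0.29409506 -0.01220565]
```

```bash
python3 -m creep '[{"tx":0,"ty":0,"tz":4,"spin":0},{"tx":0,"ty":0,"tz":7,"spin":0},{"tx":0,"ty":0,"tz":7,"spin":0}]' - 40;  python3 -m creep '[{"tx":0,"ty":0,"tz":0,"spin":0},{"tx":0,"ty":0,"tz":0,"spin":0},{"tx":0,"ty":0,"tz":0,"spin":0},{"tx":0,"ty":0,"tz":0,"spin":0},{"tx":0,"ty":0,"tz":0,"spin":0},{"tx":0,"ty":0,"tz":0,"spin":0}]' 5 40
```

```text
t: 6.35
eef_pos: [0.498, -0.2941, -0.0191]
orientation: [-1.846, -2.541, -0.0]
wrist_force: [-0.1, -0.2, -0.4]
finger_gap: 0.0402
grasp_force: 0.0
t: 6.85
eef_pos: [0.4983, -0.2943, -0.0184]
orientation: [1.846, 2.541, 0.0]
wrist_force: [0.7, 0.3, 4.1]
finger_gap: 0.0134
grasp_force: 40.0
```

```bash
python3 -m creep '[{"tx":0,"ty":0,"tz":-6,"spin":0},{"tx":0,"ty":0,"tz":-16,"spin":0},{"tx":0,"ty":0,"tz":-30,"spin":0},{"tx":0,"ty":0,"tz":-42,"spin":0},{"tx":10,"ty":3,"tz":-50,"spin":0},{"tx":30,"ty":8,"tz":-50,"spin":2},{"tx":55,"ty":14,"tz":-50,"spin":4},{"tx":80,"ty":21,"tz":-50,"spin":6},{"tx":105,"ty":28,"tz":-50,"spin":8},{"tx":130,"ty":35,"tz":-50,"spin":10},{"tx":155,"ty":41,"tz":-50,"spin":12},{"tx":178,"ty":47,"tz":-50,"spin":13},{"tx":197,"ty":52,"tz":-50,"spin":14.6},{"tx":207,"ty":54.6,"tz":-50,"spin":14.6},{"tx":207,"ty":54.6,"tz":-50,"spin":14.6},{"tx":207,"ty":54.6,"tz":-50,"spin":14.6}]'; python3 - <<'E'
from h import *
s=arm.get_state();M=R.from_rotvec(s['orientation']).as_matrix();print(s['eef_pos'],s['finger_gap'],s['grasp_force'],np.degrees(np.arctan2(M[1,1],M[0,1])))
d=grab('wrist');a=d['color'][60:340,180:440]; e=grab('side')['color'][170:290,260:400]
cv2.imwrite('pics/h1.png',np.hstack([cv2.resize(a,(390,420)),cv2.resize(e,(400,420))])[:,:,::-1])
E
```

```text
t: 8.18
eef_pos: [0.4863, -0.0803, 0.0317]
orientation: [2.152, 2.288, 0.001]
wrist_force: [0.7, -0.2, -0.8]
finger_gap: 0.0131
grasp_force: 39.4
[ 0.48628325 -0.08031717  0.03174493] 0.013069592869505296 39.428300857543945 3.527996335963386
```

View pics/h1.png

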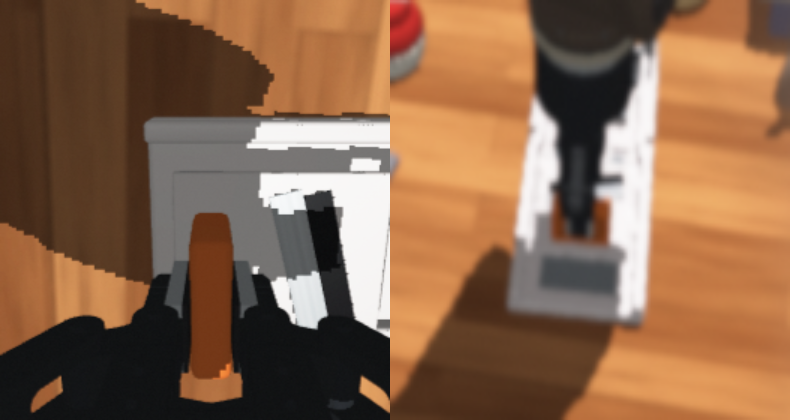

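The insert is held square to the slicer, with the plate's left edge at crop row 172 inside the rail edge at row ~145. I'll check the lateral offset and start lowering.

```bash
python3 - <<'E'
from h import *
d=grab('wrist'); y=np.radians(3.4); X=np.array([np.cos(y),np.sin(y),0]);Y=np.array([-X[1],X[0],0]); O=np.array([.598,-.0739,0])
for n,a,b,z in(('plate rearleft',173,172,.055),('plate left',250,171,.055),('rail in',250,144,.024),('rail out',250,117,.024)):
    q=onz(d,180+a*2/3,60+b*2/3,z)-O; print(n,(q@X).round(4),(q@Y).round(4))
E
python3 -m creep '[{"tx":0,"ty":0,"tz":8,"spin":0},{"tx":0,"ty":0,"tz":18,"spin":0},{"tx":0,"ty":0,"tz":25,"spin":0},{"tx":0,"ty":0,"tz":29,"spin":0},{"tx":0,"ty":0,"tz":31,"spin":0},{"tx":0,"ty":0,"tz":32,"spin":0},{"tx":0,"ty":0,"tz":32,"spin":0}]'
```

```text
plate rearleft -0.1262 0.0391
plate left -0.0968 0.0395
rail in -0.0942 0.0464
rail out -0.0945 0.0582
t: 8.92
eef_pos: [0.486, -0.0805, -0.0009]
orientation: [-2.154, -2.286, 0.0]
wrist_force: [0.1, 0.6, -1.5]
finger_gap: 0.0129
grasp_force: 39.5
```

```bash
python3 -m creep '[{"tx":0,"ty":0,"tz":1,"spin":0},{"tx":0,"ty":0,"tz":2,"spin":0},{"tx":0,"ty":0,"tz":2,"spin":0},{"tx":0,"ty":0,"tz":2,"spin":0}]'; python3 -m creep '[{"tx":0,"ty":0,"tz":0.5,"spin":0},{"tx":0,"ty":0,"tz":1,"spin":0},{"tx":0,"ty":0,"tz":1,"spin":0},{"tx":0,"ty":0,"tz":1,"spin":0}]'
```

```text
t: 9.25
eef_pos: [0.4861, -0.0805, -0.0025]
orientation: [2.154, 2.286, 0.0]
wrist_force: [0.2, -0.4, -1.2]
finger_gap: 0.0135
grasp_force: 39.5
t: 9.58
eef_pos: [0.4861, -0.0805, -0.0036]
orientation: [-2.154, -2.287, -0.0]
wrist_force: [0.3, 0.1, -1.4]
finger_gap: 0.0129
grasp_force: 39.5
```

```bash
python3 -m creep '[{"tx":0,"ty":0,"tz":0.5,"spin":0},{"tx":0,"ty":0,"tz":1,"spin":0},{"tx":0,"ty":0,"tz":1,"spin":0},{"tx":0,"ty":0,"tz":1,"spin":0}]'; python3 -m creep '[{"tx":0,"ty":0,"tz":0.5,"spin":0},{"tx":0,"ty":0,"tz":0.5,"spin":0},{"tx":0,"ty":0,"tz":0.5,"spin":0}]'
```

```text
t: 9.92
eef_pos: [0.4861, -0.0805, -0.0044]
orientation: [2.154, 2.286, 0.0]
wrist_force: [-1.3, 0.3, 4.8]
finger_gap: 0.013
grasp_force: 40.0
t: 10.17
eef_pos: [0.4862, -0.0805, -0.0045]
orientation: [2.154, 2.286, 0.001]
wrist_force: [-2.7, 1.0, 13.4]
finger_gap: 0.0134
grasp_force: 41.4
```

```bash
python3 -m creep '[{"tx":0,"ty":0,"tz":-0.8,"spin":0},{"tx":0,"ty":0,"tz":-0.8,"spin":0},{"tx":0,"ty":1,"tz":-0.8,"spin":0},{"tx":0,"ty":3,"tz":-0.8,"spin":0},{"tx":0,"ty":5,"tz":-0.8,"spin":0},{"tx":0,"ty":7,"tz":-0.8,"spin":0},{"tx":0,"ty":9,"tz":-0.8,"spin":0},{"tx":0,"ty":11,"tz":-0.8,"spin":0},{"tx":0,"ty":13,"tz":-0.8,"spin":0},{"tx":0,"ty":15,"tz":-0.8,"spin":0},{"tx":0,"ty":17,"tz":-0.8,"spin":0},{"tx":0,"ty":18,"tz":-0.8,"spin":0},{"tx":0,"ty":18,"tz":-0.8,"spin":0}]';python3 -m creep '[{"tx":0,"ty":1,"tz":0,"spin":0},{"tx":0,"ty":2,"tz":0,"spin":0},{"tx":0,"ty":3,"tz":0,"spin":0},{"tx":0,"ty":4,"tz":0,"spin":0},{"tx":0,"ty":5,"tz":0,"spin":0},{"tx":0,"ty":6,"tz":0,"spin":0},{"tx":0,"ty":6,"tz":0,"spin":0}]'
```

```text
t: 11.25
eef_pos: [0.5043, -0.0794, -0.0043]
orientation: [2.154, 2.287, 0.0]
wrist_force: [0.1, -0.1, -0.3]
finger_gap: 0.0133
grasp_force: 39.5
t: 11.83
eef_pos: [0.5102, -0.0791, -0.0043]
orientation: [2.154, 2.287, 0.0]
wrist_force: [-1.0, 0.4, -2.0]
finger_gap: 0.013
grasp_force: 39.5
```

```bash
python3 -m creep '[{"tx":0,"ty":1,"tz":0,"spin":0},{"tx":0,"ty":2,"tz":0,"spin":0},{"tx":0,"ty":3,"tz":0,"spin":0},{"tx":0,"ty":4,"tz":0,"spin":0},{"tx":0,"ty":5,"tz":0,"spin":0},{"tx":0,"ty":6,"tz":0,"spin":0},{"tx":0,"ty":7,"tz":0,"spin":0},{"tx":0,"ty":8,"tz":0,"spin":0},{"tx":0,"ty":8,"tz":0,"spin":0}]';python3 -m creep '[{"tx":0,"ty":1,"tz":0.2,"spin":0},{"tx":0,"ty":2,"tz":0.2,"spin":0},{"tx":0,"ty":3,"tz":0.2,"spin":0},{"tx":0,"ty":4,"tz":0.2,"spin":0},{"tx":0,"ty":5,"tz":0.2,"spin":0},{"tx":0,"ty":6,"tz":0.2,"spin":0},{"tx":0,"ty":7,"tz":0.2,"spin":0},{"tx":0,"ty":8,"tz":0.2,"spin":0},{"tx":0,"ty":8,"tz":0.2,"spin":0}]'
```

```text
t: 12.58
eef_pos: [0.5182, -0.0786, -0.0043]
orientation: [2.154, 2.287, 0.0]
wrist_force: [-0.4, 0.4, -0.7]
finger_gap: 0.0134
grasp_force: 39.5
t: 13.33
eef_pos: [0.5263, -0.0782, -0.0044]
orientation: [2.154, 2.286, 0.001]
wrist_force: [-0.2, 0.2, 3.1]
finger_gap: 0.0134
grasp_force: 40.1
```

```bash
for i in 1; do python3 -m creep '[{"tx":0,"ty":1,"tz":0,"spin":0},{"tx":0,"ty":2,"tz":0,"spin":0},{"tx":0,"ty":3,"tz":0,"spin":0},{"tx":0,"ty":4,"tz":0,"spin":0},{"tx":0,"ty":5,"tz":0,"spin":0},{"tx":0,"ty":6,"tz":0,"spin":0}]';python3 -m creep '[{"tx":0,"ty":1,"tz":0,"spin":0},{"tx":0,"ty":2,"tz":0,"spin":0},{"tx":0,"ty":3,"tz":0,"spin":0},{"tx":0,"ty":4,"tz":0,"spin":0},{"tx":0,"ty":5,"tz":0,"spin":0},{"tx":0,"ty":6,"tz":0,"spin":0}]'; python3 -m creep '[{"tx":0,"ty":1,"tz":0,"spin":0},{"tx":0,"ty":2,"tz":0,"spin":0},{"tx":0,"ty":3,"tz":0,"spin":0},{"tx":0,"ty":4,"tz":0,"spin":0},{"tx":0,"ty":5,"tz":0,"spin":0},{"tx":0,"ty":6,"tz":0,"spin":0}]'; done | grep -v orient
```

```text
t: 13.83
eef_pos: [0.5321, -0.0778, -0.0044]
wrist_force: [-1.9, -0.7, 4.7]
finger_gap: 0.013
grasp_force: 40.3
t: 14.33
eef_pos: [0.5373, -0.0773, -0.0044]
wrist_force: [-5.1, -0.7, 8.3]
finger_gap: 0.0134
grasp_force: 40.8
t: 14.83
eef_pos: [0.5431, -0.0769, -0.0044]
wrist_force: [-5.3, 0.7, 7.5]
finger_gap: 0.0134
grasp_force: 40.7
```

```bash
(python3 -m creep '[{"tx":0,"ty":1,"tz":-0.2,"spin":0},{"tx":0,"ty":2,"tz":-0.2,"spin":0},{"tx":0,"ty":3,"tz":-0.2,"spin":0},{"tx":0,"ty":4,"tz":-0.2,"spin":0},{"tx":0,"ty":5,"tz":-0.2,"spin":0},{"tx":0,"ty":6,"tz":-0.2,"spin":0},{"tx":0,"ty":7,"tz":-0.2,"spin":0},{"tx":0,"ty":8,"tz":-0.2,"spin":0}]';python3 -m creep '[{"tx":0,"ty":1,"tz":0,"spin":0},{"tx":0,"ty":2,"tz":0,"spin":0},{"tx":0,"ty":3,"tz":0,"spin":0},{"tx":0,"ty":4,"tz":0,"spin":0},{"tx":0,"ty":5,"tz":0,"spin":0},{"tx":0,"ty":6,"tz":0,"spin":0}]' )| grep -v orient
```

```text
t: 15.5
eef_pos: [0.552, -0.0765, -0.0044]
wrist_force: [-3.1, 0.0, 1.9]
finger_gap: 0.0133
grasp_force: 39.8
t: 16.0
eef_pos: [0.558, -0.0762, -0.0044]
wrist_force: [-2.0, -0.2, -0.5]
finger_gap: 0.0133
grasp_force: 39.5
```

```bash
(python3 -m creep '[{"tx":0,"ty":0.7,"tz":0,"spin":0},{"tx":0,"ty":1.4,"tz":0,"spin":0},{"tx":0,"ty":2.1,"tz":0,"spin":0},{"tx":0,"ty":2.8,"tz":0,"spin":0},{"tx":0,"ty":3,"tz":0,"spin":0},{"tx":0,"ty":3,"tz":0,"spin":0}]';python3 -m creep '[{"tx":0,"ty":0.5,"tz":0,"spin":0},{"tx":0,"ty":1,"tz":0,"spin":0},{"tx":0,"ty":1.5,"tz":0,"spin":0},{"tx":0,"ty":2,"tz":0,"spin":0},{"tx":0,"ty":2,"tz":0,"spin":0}]';python3 -m creep '[{"tx":0,"ty":0.5,"tz":0,"spin":0},{"tx":0,"ty":1,"tz":0,"spin":0},{"tx":0,"ty":1,"tz":0,"spin":0}]' )| grep -v orient
```

```text
t: 16.5
eef_pos: [0.5612, -0.076, -0.0044]
wrist_force: [-0.4, 0.7, -1.4]
finger_gap: 0.0134
grasp_force: 39.3
t: 16.92
eef_pos: [0.5635, -0.076, -0.0043]
wrist_force: [2.5, 0.4, -3.5]
finger_gap: 0.0133
grasp_force: 39.1
t: 17.17
eef_pos: [0.5645, -0.0759, -0.0042]
wrist_force: [3.3, -0.1, -3.3]
finger_gap: 0.013
grasp_force: 39.1
```

```bash
(python3 -m creep '[{"tx":0,"ty":0.5,"tz":0,"spin":0},{"tx":0,"ty":1,"tz":0,"spin":0},{"tx":0,"ty":1,"tz":0,"spin":0}]';python3 -m creep '[{"tx":0,"ty":0.5,"tz":0,"spin":0},{"tx":0,"ty":1,"tz":0,"spin":0},{"tx":0,"ty":1,"tz":0,"spin":0}]' )| grep -v orient
python3 - <<'E'
from h import *
d=grab('wrist'); s=arm.get_state(); n=proj(d,np.array([.598,-.0739,.02])+.049*np.array([.998,.059,0])); print(n)
x,y=int(n[0])-45,int(n[1])-45
e=grab('scene')['color'][180:260,300:400]
a=d['color'][max(y,0):max(y,0)+90,x:x+90]
cv2.imwrite('pics/k.png',np.hstack([cv2.resize(a,(390,390),interpolation=cv2.INTER_CUBIC),cv2.resize(e,(400,390),interpolation=cv2.INTER_CUBIC)])[:,:,::-1])
E
```

```text
t: 17.42
eef_pos: [0.565, -0.0758, -0.0042]
wrist_force: [2.1, -0.2, -1.0]
finger_gap: 0.0131
grasp_force: 39.5
t: 17.67
eef_pos: [0.5658, -0.0757, -0.0043]
wrist_force: [-0.5, 0.2, -1.0]
finger_gap: 0.013
grasp_force: 39.4
[454.24292066 240.0985908 ]
```

```bash
(python3 -m creep '[{"tx":0,"ty":0.5,"tz":0,"spin":0},{"tx":0,"ty":0.5,"tz":0,"spin":0},{"tx":0,"ty":0.5,"tz":0,"spin":0}]';python3 -m creep '[{"tx":0,"ty":0.5,"tz":0,"spin":0},{"tx":0,"ty":0.5,"tz":0,"spin":0},{"tx":0,"ty":0.5,"tz":0,"spin":0}]' )| grep -v orient
```

```text
t: 18.02
eef_pos: [0.5664, -0.0757, -0.0043]
wrist_force: [-0.2, -0.1, -0.5]
finger_gap: 0.0129
grasp_force: 39.4
t: 18.27
eef_pos: [0.5669, -0.0757, -0.0043]
wrist_force: [-0.1, -1.2, -1.3]
finger_gap: 0.0132
grasp_force: 39.4
```

```bash
(python3 -m creep '[{"tx":0,"ty":0.5,"tz":0,"spin":0},{"tx":0,"ty":0.5,"tz":0,"spin":0},{"tx":0,"ty":0.5,"tz":0,"spin":0}]';python3 -m creep '[{"tx":0,"ty":0.4,"tz":0,"spin":0},{"tx":0,"ty":0.4,"tz":0,"spin":0},{"tx":0,"ty":0.4,"tz":0,"spin":0}]' )| grep -v orient
```

```text
t: 18.52
eef_pos: [0.5675, -0.0757, -0.0043]
wrist_force: [0.4, -0.2, -1.7]
finger_gap: 0.013
grasp_force: 39.4
t: 18.77
eef_pos: [0.5676, -0.0756, -0.0043]
wrist_force: [-1.5, 0.0, -0.2]
finger_gap: 0.0129
grasp_force: 39.5
```

```bash
python3 - <<'E'
from h import *
d=grab('wrist'); O=np.array([.598,-.0739,.02])
a=d['color'][120:260,330:530]; e=grab('scene')['color'][180:260,300:400]
cv2.imwrite('pics/k.png',np.hstack([cv2.resize(a,(460,322),interpolation=cv2.INTER_CUBIC),cv2.resize(e,(330,322),interpolation=cv2.INTER_CUBIC)])[:,:,::-1])
E
python3 -m creep '[{"tx":0,"ty":0.4,"tz":0,"spin":0},{"tx":0,"ty":0.4,"tz":0,"spin":0},{"tx":0,"ty":0.4,"tz":0,"spin":0}]' | grep -v orient
```

```text
t: 19.12
eef_pos: [0.5677, -0.0756, -0.0044]
wrist_force: [-5.2, -0.9, 0.5]
finger_gap: 0.0132
grasp_force: 39.8
```

The stop is reached at 5 N. I'll ease the push, release, and rise straight up.

```bash
(python3 -m creep '[{"tx":0,"ty":-0.6,"tz":0,"spin":0},{"tx":0,"ty":-0.6,"tz":0,"spin":0}]'; python3 -m creep '[{"tx":0,"ty":0,"tz":0,"spin":0},{"tx":0,"ty":0,"tz":0,"spin":0},{"tx":0,"ty":0,"tz":0,"spin":0},{"tx":0,"ty":0,"tz":0,"spin":0},{"tx":0,"ty":0,"tz":-3,"spin":0},{"tx":0,"ty":0,"tz":-10,"spin":0},{"tx":0,"ty":0,"tz":-25,"spin":0},{"tx":0,"ty":0,"tz":-45,"spin":0},{"tx":0,"ty":0,"tz":-75,"spin":0},{"tx":0,"ty":0,"tz":-110,"spin":0},{"tx":-20,"ty":-10,"tz":-140,"spin":0},{"tx":-60,"ty":-20,"tz":-170,"spin":0},{"tx":-80,"ty":-30,"tz":-190,"spin":0},{"tx":-80,"ty":-30,"tz":-190,"spin":0},{"tx":-80,"ty":-30,"tz":-190,"spin":0}]' 32 )| grep -v orient
python3 - <<'E'
from h import *
d=grab('wrist'); np.savez('w3.npz',**{k:d[k] for k in('color','intrinsics','extrinsics')})
X=np.array([.9982,.0593,0]); n=proj(d,np.array([.598,-.0739,.02])+.01*X).round().astype(int); print(n)
a=d['color'][max(n[1]-70,0):n[1]+70,n[0]-100:n[0]+130]; print(max(n[1]-70,0),n[0]-100)
cv2.imwrite('pics/f.png',cv2.resize(a,None,fx=3.4,fy=3.4,interpolation=cv2.INTER_CUBIC)[:,:,::-1])
E
```

```text
t: 19.28
eef_pos: [0.5677, -0.0756, -0.0043]
wrist_force: [-2.7, -0.6, -0.2]
finger_gap: 0.0129
grasp_force: 39.6
t: 20.53
eef_pos: [0.5424, -0.1586, 0.1875]
wrist_force: [-1.1, 0.2, -0.6]
finger_gap: 0.032
grasp_force: 0.0
[379 113]
43 279
```

View pics/f.png

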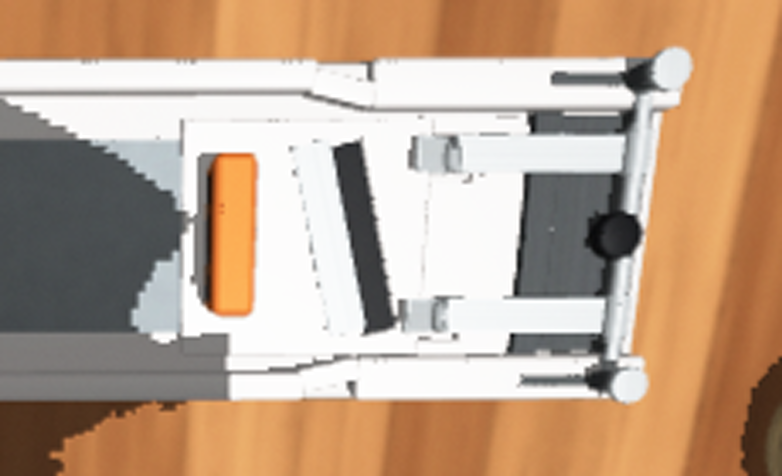

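The final picture shows the insert flat between the rails with the grip free at crop (232,235). Both clips lie over the windows, with noses at x≈455 and 440, and the leading edge is at the stop at x≈520. The force trace fits both clips dropping: drag, a forward pull of about 3 N, zero drag, then the stop.

```bash
python3 -c "
from rig import arm
print(arm.close_job())"
```

```text
the job is handed in; nothing more can be done
None
```

I slid the orange-gripped insert under both clips to the end stop and let go of it, then handed the job in at about 21 s; the force trace and last picture both fit the clips having snapped into the windows, though I had no direct reading of them.

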